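Swap the snap-fit cover between two bench modules

ROBOT

A 6-joint arm with a two-finger parallel gripper is mounted at the origin on the work surface. World frame = base frame: x ahead of the robot, y to its left, z up, the work surface at z = 0. Lengths are in m, angles in rad, forces in N, time in s.
With the tool pointing down it reaches from about 0.25 to 0.775 m from the base axis. Payload 8.9 kg.
Tool frame: the origin (TCP) lies at the very end of the fingers, on their centre line; the grasp point (between the pads) lies 19 mm behind it; z points along the fingers, y is the line along which they close (so a half turn about z gives the same grasp; the last joint's range is limited). The gripper opens to 85 mm and grips with 20 to 120 N. Pads are 22 mm wide; open, the fingers measure 114 mm over their backs; the gripper's body (76 mm by 85 mm) begins 54 mm behind the grasp point. The pads swing forward as they close: fully open they stand 13 mm farther back than shut.
Start: joints at [-0.139, 0.291, -0.153, 1.127, 0, 1.431], TCP at [0.525, 0, 0.231] pointing down, gripper open.
Joint ranges: [-2.52, 2.52], [-0.91, 1.74], [-1.3, 1.37], [-1.96, 2.02], [-1.52, 1.47], [-3.14, 3.14]. Speed limits (rad/s): [2.22, 2.22, 2.79, 3.14, 3.14, 3.14].

INTERFACE

Orientations are given as a unit quaternion [x, y, z, w].
In Python, from cell import robot gives the robot as it stands.
- The arm moves only by the shell command python3 -m creep 'ROWS' [FORCE]. ROWS is JSON, a list of rows, each an object of numbers: "ax", "ay", "az": the turn, a rotation vector about the tool's x, y, z in rad; "dx", "dy", "dz": the shift along the tool's x, y, z in mm; "fingers": the closure, from -1 (fully open) to 1 (shut). A call has 1 to 20 rows; each row shifts and turns the commanded pose from where the row before left it, along the tool's axes as they then stand; what a row does not reach is not made up. A row lasts 1/10 s, in which the tool goes at most 50 mm and 8.59 degrees, less where a joint would pass 70% of its speed; a pose out of reach is approached as far as the arm can. A call with a gripper value outside its range is refused whole. The fingers move at their own pace and stop on an object; FORCE is the grip in N (left out, the last holds). Time passes only in rows, so rows that do not move let the fingers close. It gives the time, the measured TCP pose, the force, the opening and the grip force at its end, in the units of the state.
- robot.get_obs(): the state, without advancing time (a new reading comes with each control period).
- robot.grab_frame(name): name is "scene" or "side" or "wrist"; returns a dict with "frame" (420x560x3 uint8, red, green, blue), "camera_matrix" (3x3 intrinsics, pixels), "extrinsics" (4x4, takes a point from camera to world coordinates). Camera axes: x right, y up, looking along -z (the intrinsics and any distortion apply to the point x, -y, -z); pixel columns grow to the right and rows downward; lengths in m; the calibration is good to about 2 mm. A picture is of the moment at which its call begins. There is no depth.
- robot.finish_job(): hands the job in; it is judged then, once.
The state is a dict: "clock": time; "qpos": joint angles; "joint_vel": joint speeds; "joint_torque": joint torques, N m; "eef_pos": TCP position; "eef_rot": TCP orientation; "ft_force": force on the tool from outside, world axes, zero at the start; "ft_torque": the same for the moment, N m; "opening": finger opening in m; "gripper_force": force on a finger pad.
Only numpy, scipy, OpenCV 4.12 (cv2) and the standard library are available. Lean on these libraries where they do the work, as an engineer would, in place of code of your own. Each camera call takes 0.05 s, during which the arm holds its last target. There are 200 camera calls.

TASK

Take the snap-fit cover off the closed module by pressing its two side tabs together, without tearing at it, and fit it on the open module next to it: fully home, with both tabs sprung back out and latched. Press it down by feel and not too hard (a firm finger's push is plenty), let go of it, and leave the other things on the bench where they are.

Things in the scene. Friction and masses are not known exactly. Their poses are not given: they have to be found in the camera images.
- cover: Grey plastic snap-fit cover, 96 x 68 mm, 100 to 135 g, same after a half turn. Origin: centre of the underside of its 5 mm flange; x the long way, y from tab to tab, z up. Below the flange a plug 86 x 58 mm, stepped to 82 x 55 mm for its last 5 mm, reaches 16 mm down. Hooks under the tabs reach out to y = 33 mm, flat tops 12 mm and tips 26 mm below the flange.
- ridge_top (a point): Centre of the flat top of the cover's ridge, 80 x 28 mm along x, 32 mm above the cover's origin; axes as the cover. The place to press. The paddles end at the same height.
- paddle_left (a point): Middle of the outer face of the +y tab, an upright paddle 22 mm wide (along x), 5 mm thick, from 6 to 32 mm above the cover's origin. Outer faces of the two paddles are 56 mm apart when out and 46 mm when both are fully in; they slide straight inward.
- paddle_right (a point): The same for the -y tab. Pulling the cover with over 30 N while its tabs are out breaks it.
- tab_left (a joint): Inward travel of the +y tab: 0 out, 0.005 m fully in. Spring: about 1 N at first, 3 N fully in. More than 3 mm in, its hook is clear of the case wall. Reads about 0.002 to 0.0045 while the wall holds the hook in, and under 0.001 when latched.
- tab_right (a joint): The same for the -y tab.
- unit_a: The module wearing the cover at the start: aluminium case 96 x 68 mm, 50 mm tall, screwed to the bench on a dark base plate 124 x 96 x 4 mm. Origin: centre of the base plate's underside; x the long way, z up. Walls 4 mm. Each long wall has a window 28 mm wide in its middle, with a catch bar across its top, under which a hook catches. It may stand on the left or the right.
- unit_b: The open module that must receive the cover, cover x along case x, either way round. Same case, origin and axes as the other. A green circuit carrier on springs inside pushes a cover up with 3 to 8 N: an unlatched cover stands up to 12 mm above the rim. The frame with catch bars, four sprung seal pads and hard stops is set at an unknown height within 6 mm: find it by force.
- mouth_b (a point): Centre of the open module's mouth (88 x 60 mm), at rim height, axes as the module. The cover's origin ends centred 2 to 8 mm above it, as the frame is set. The push rises to 10 to 15 N where the hooks snap out, 1.5 mm above the hard stop (about 18 N); pushing with over 25 N, or onto the stop faster than 10 mm/s, may break it.
- screwdriver: Bystander: a screwdriver lying on the bench.
- meter: Bystander: a black hand meter, 130 x 75 x 34 mm, lying on the bench.
- spool: Bystander: a grey spool, 56 mm across and 46 mm tall, standing on the bench.

How it is judged:
By the outcome, as a careful person would: the job done as asked, in the order asked, and still so for the second after the job is handed in, with the robot touching nothing.
It also fails if it takes over 69 s, if anything falls off the work surface, if the arm or the gripper's body presses on something with over 40 N, if the wrist force passes 120 N, or if a joint passes its speed limit or range.

## Working session

There is one attempt and no reset: what is moved stays moved. The work goes in short steps, Python scripts to look and compute and a shell command to move; the robot and the scene stay as the last step left them, time stands still between calls to the robot, and variables do not carry over. Pictures are saved under pics/ and viewed, at most 10 in all, crops included, and the job is handed in when it is done.

```bash
mkdir -p pics; ls
cat > h.py <<'E'
import numpy as np, cv2
from cell import robot
from scipy.spatial.transform import Rotation as R
def snap(n,f):
    d=robot.grab_frame(n); cv2.imwrite(f'pics/{f}.png',d['frame'][:,:,::-1]); np.savez(f'pics/{f}.npz',K=d['camera_matrix'],E=d['extrinsics']); return d
def ray(f,u,v,z):
    d=np.load(f'pics/{f}.npz');K,E=d['K'],d['E']
    p=np.linalg.inv(K)@[u,v,1]; r=E[:3,:3]@[p[0],-p[1],-p[2]]; o=E[:3,3]
    return o+r*(z-o[2])/r[2]
def proj(f,P):
    d=np.load(f'pics/{f}.npz');K,E=d['K'],d['E']
    c=E[:3,:3].T@(np.asarray(P)-E[:3,3]); q=K@[c[0],-c[1],-c[2]]; return q[:2]/q[2]
E
python3 - <<'E'
from h import *
for n in ("scene","wrist"): d=snap(n,n+"0"); print(n,d['camera_matrix'].tolist(),d['extrinsics'].round(3).tolist(), [k for k in d])
a=[cv2.imread(f'pics/{n}0.png') for n in("scene","wrist")]
o=robot.get_obs(); print({k:np.round(o[k],3).tolist() for k in o})
E
```

```text
pics
scene [[391.8533143726241, 0.0, 276.4352329035573], [0.0, 391.8533143726241, 211.8700757804955], [0.0, 0.0, 1.0]] [[0.6, -0.653, 0.463, 1.046], [0.8, 0.476, -0.365, -0.321], [0.017, 0.589, 0.808, 0.826], [0.0, 0.0, 0.0, 1.0]] ['frame', 'camera_matrix', 'extrinsics']
wrist [[353.909193295162, 0.0, 279.5248251196436], [0.0, 353.909193295162, 208.94409441472797], [0.0, 0.0, 1.0]] [[1.0, 0.0, 0.002, 0.525], [-0.001, 0.95, 0.313, 0.082], [-0.002, -0.313, 0.95, 0.373], [0.0, 0.0, 0.0, 1.0]] ['frame', 'camera_matrix', 'extrinsics']
{'clock': 0.1, 'qpos': [-0.139, 0.291, -0.154, 1.127, -0.0, 1.431], 'joint_vel': [-0.003, -0.001, 0.004, 0.002, 0.0, -0.002], 'joint_torque': [0.001, -53.798, 33.192, 0.009, -0.0, 0.0], 'eef_pos': [0.525, 0.0, 0.231], 'eef_rot': [0.707, 0.707, -0.0, -0.0], 'ft_force': [-0.435, -0.282, -0.472], 'ft_torque': [0.027, -0.079, 0.015], 'gripper_force': 0.0, 'opening': 0.085}
```

View pics/scene0.png

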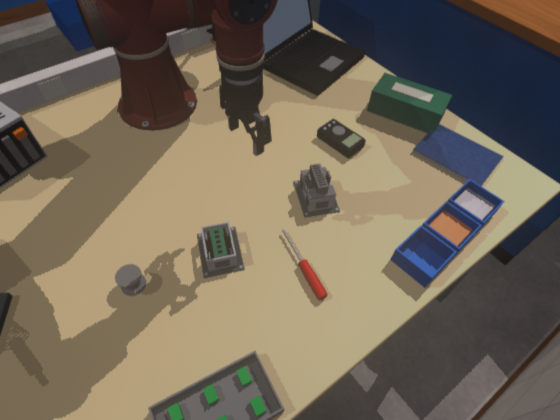

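View pics/wrist0.png

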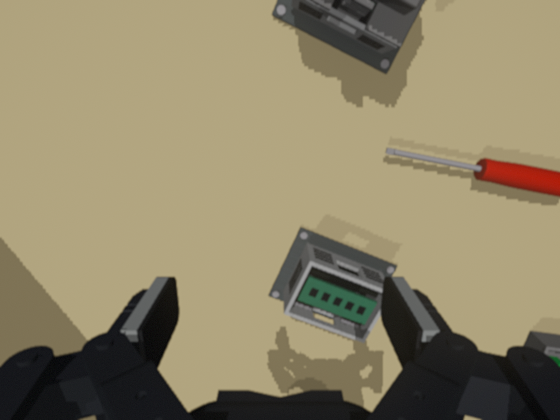

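The scene shows the closed module near (318,190), the open one near (220,248), and the screwdriver between and beyond them. In the wrist view the open module's base corners are at about (302,229), (396,268) and (270,295). The closed module's near base edge runs from (275,14) to (388,71).

Run:
```python
from h import *
for u,v in((302,229),(396,268),(270,295),(275,14),(388,71)): print('w',ray('wrist0',u,v,.004).round(4))
for u,v,z in((318,178,.09),(218,240,.054),(285,232,.01),(325,297,.01),(341,138,.03),(130,278,.046)): print('s',u,v,ray('scene0',u,v,z).round(3))
```

```text
w [ 0.5495 -0.0637  0.004 ]
w [ 0.6595 -0.1123  0.004 ]
w [ 0.5129 -0.1482  0.004 ]
w [0.5203 0.1505 0.004 ]
w [0.6299 0.101  0.004 ]
s 318 178 [0.602 0.157 0.09 ]
s 218 240 [ 0.589 -0.13   0.054]
s 285 232 [0.641 0.027 0.01 ]
s 325 297 [ 0.831 -0.006  0.01 ]
s 341 138 [0.487 0.351 0.03 ]
s 130 278 [ 0.554 -0.334  0.046]
```

```bash
python3 -m creep '[{"dx":34,"dy":14},{"dx":34,"dy":14},{"dx":34,"dy":14},{"dx":34,"dy":14},{"dx":34,"dy":14},{"az":-0.144},{"az":-0.144},{"az":-0.144},{"az":-0.144},{"az":-0.144},{"az":-0.144},{"az":-0.144},{"az":-0.144},{},{}]'
python3 - <<'E'
from h import *
snap("wrist","wrist1"); o=robot.get_obs(); print(R.from_quat(o['eef_rot']).as_matrix().round(3).tolist(),o['qpos'])
E
```

```text
[[0.0, 1.0, -0.001], [1.0, -0.0, 0.0], [0.0, -0.001, -1.0]] [-1.39308472e-01  2.91152040e-01 -1.53909884e-01  1.12668964e+00
 -6.32895785e-06  1.43151110e+00]invalid input at $[0]: expected keys ax, ay, az, dx, dy, dz, fingers
```

View pics/wrist1.png

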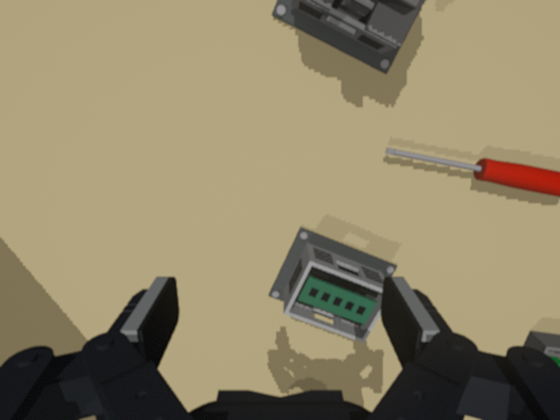

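The move was refused because every row needs all the keys, so the arm hasn't moved and the view is unchanged. I'll retype the rows in full.

```bash
python3 -m creep '[{"dx":34,"dy":14,"dz":0,"ax":0,"ay":0,"az":0,"fingers":-1},{"dx":34,"dy":14,"dz":0,"ax":0,"ay":0,"az":0,"fingers":-1},{"dx":34,"dy":14,"dz":0,"ax":0,"ay":0,"az":0,"fingers":-1},{"dx":34,"dy":14,"dz":0,"ax":0,"ay":0,"az":0,"fingers":-1},{"dx":34,"dy":14,"dz":0,"ax":0,"ay":0,"az":0,"fingers":-1},{"dx":0,"dy":0,"dz":0,"ax":0,"ay":0,"az":-0.144,"fingers":-1},{"dx":0,"dy":0,"dz":0,"ax":0,"ay":0,"az":-0.144,"fingers":-1},{"dx":0,"dy":0,"dz":0,"ax":0,"ay":0,"az":-0.144,"fingers":-1},{"dx":0,"dy":0,"dz":0,"ax":0,"ay":0,"az":-0.144,"fingers":-1},{"dx":0,"dy":0,"dz":0,"ax":0,"ay":0,"az":-0.144,"fingers":-1},{"dx":0,"dy":0,"dz":0,"ax":0,"ay":0,"az":-0.144,"fingers":-1},{"dx":0,"dy":0,"dz":0,"ax":0,"ay":0,"az":-0.144,"fingers":-1},{"dx":0,"dy":0,"dz":0,"ax":0,"ay":0,"az":-0.144,"fingers":-1},{"dx":0,"dy":0,"dz":0,"ax":0,"ay":0,"az":0,"fingers":-1},{"dx":0,"dy":0,"dz":0,"ax":0,"ay":0,"az":0,"fingers":-1}]'
python3 - <<'E'
from h import *
snap("wrist","wrist2"); o=robot.get_obs(); print(R.from_quat(o['eef_rot']).as_matrix().round(3).tolist(),o['qpos'])
E
```

```text
clock: 1.65
eef_pos: [0.5949, 0.17, 0.2311]
eef_rot: [0.21, 0.978, -0.0, -0.0]
ft_force: [0.5, -0.5, -0.8]
opening: 0.0856
gripper_force: 0.0
[[-0.912, 0.41, -0.0], [0.41, 0.912, -0.0], [0.0, -0.0, -1.0]] [1.60226700e-01 4.72933147e-01 1.19676474e-01 1.21793016e+00
 5.16354643e-05 5.83039472e-01]
```

View pics/wrist2.png

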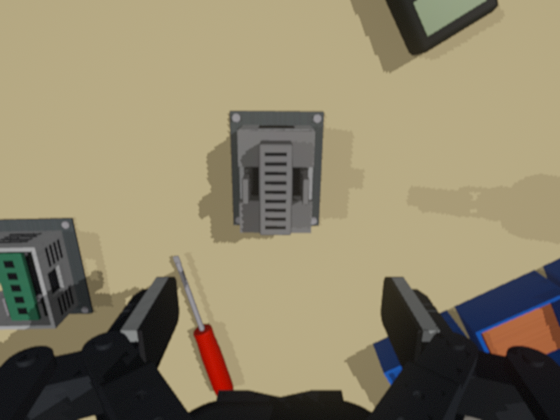

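Wrist view of the closed module: base corners at about (230,111), (324,111), (233,225) and (320,224). The ridge top spans u 261–291 and v 142–233, and the paddles are near (246,185) and (307,183).

```bash
cat >> h.py <<'E'
from scipy.optimize import least_squares
def fit(f,pts,x0):
    "pts: list of (body point, pixel); fits x,y,yaw"
    P=np.array([p for p,_ in pts]);Q=np.array([q for _,q in pts])
    def res(s):
        W=P@R.from_euler('z',s[2]).as_matrix().T+[s[0],s[1],0]
        return (np.array([proj(f,w) for w in W])-Q).ravel()
    r=least_squares(res,x0); return r.x,r.fun.reshape(-1,2)
E
python3 - <<'E'
from h import *
f='wrist2'
b=[((-.062,-.048,.004),(230,111)),((-.062,.048,.004),(324,111))]
s,r=fit(f,b,[.595,.17,-.42]);print('base far edge',s,r.round(1).tolist())
for z in(.089,.092): 
  print(z,ray(f,276,142,z),ray(f,276,233,z), (ray(f,276,142,z)+ray(f,276,233,z))/2, np.linalg.norm(ray(f,276,142,z)-ray(f,276,233,z)))
s,r=fit(f,b,[.595,.17,-.42])
M=R.from_euler('z',s[2]).as_matrix()
for p in((.062,-.048,.004),(.062,.048,.004),(.04,0,.09),(-.04,0,.09),(0,-.028,.09),(0,.028,.09)): print(p,proj(f,M@p+[s[0],s[1],0]).round(1))
# finer: print crop
im=cv2.imread('pics/wrist2.png')[90:250,190:370]; cv2.imwrite('pics/c2.png',cv2.resize(im,None,fx=4,fy=3.7,interpolation=cv2.INTER_CUBIC))
E
```

```text
base far edge [ 0.59359906  0.16887491 -0.42390983] [[-0.7, 0.0], [0.7, 0.0]]
0.089 [0.55483759 0.18599506 0.089     ] [0.62585099 0.15368252 0.089     ] [0.59034429 0.16983879 0.089     ] 0.07801924693196484
0.092 [0.5544861  0.18618345 0.092     ] [0.62474983 0.15421203 0.092     ] [0.58961796 0.17019774 0.092     ] 0.07719562031631157
(0.062, -0.048, 0.004) [234.3 226.1]
(0.062, 0.048, 0.004) [320.2 226.1]
(0.04, 0, 0.09) [276.7 238.1]
(-0.04, 0, 0.09) [276.4 145.2]
(0, -0.028, 0.09) [242.8 193.6]
(0, 0.028, 0.09) [310.3 193.6]
```

View pics/c2.png

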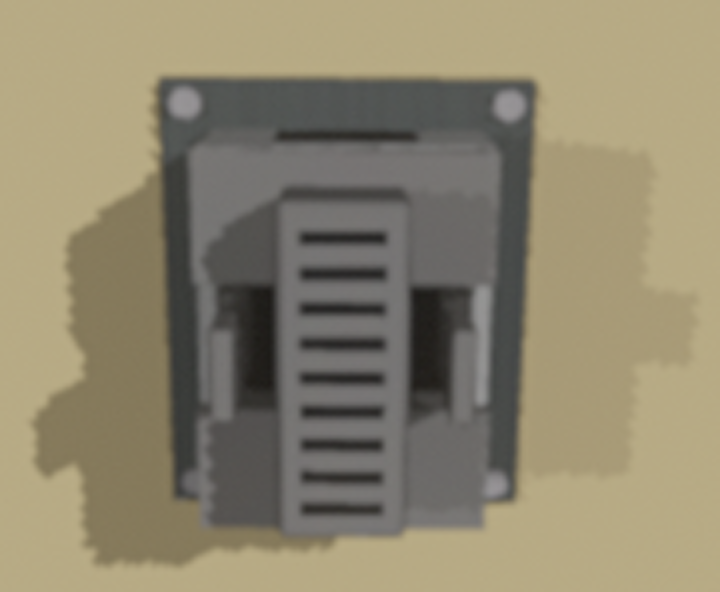

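```bash
python3 -m creep '[{"dx":2,"dy":-1.8,"dz":25,"ax":0,"ay":0,"az":0,"fingers":-1},{"dx":0,"dy":0,"dz":35,"ax":0,"ay":0,"az":0,"fingers":-1},{"dx":0,"dy":0,"dz":35,"ax":0,"ay":0,"az":0,"fingers":-1},{"dx":0,"dy":0,"dz":25,"ax":0,"ay":0,"az":0,"fingers":-1},{"dx":0,"dy":0,"dz":15,"ax":0,"ay":0,"az":0,"fingers":-1},{"dx":0,"dy":0,"dz":12,"ax":0,"ay":0,"az":0,"fingers":-1},{"dx":0,"dy":0,"dz":8,"ax":0,"ay":0,"az":0,"fingers":-1},{"dx":0,"dy":0,"dz":6,"ax":0,"ay":0,"az":0,"fingers":-1},{"dx":0,"dy":0,"dz":0,"ax":0,"ay":0,"az":0,"fingers":-1},{"dx":0,"dy":0,"dz":0,"ax":0,"ay":0,"az":0,"fingers":-1}]'
python3 - <<'E'
from h import *
snap("wrist","wrist3");snap("side","side3")
w=cv2.imread('pics/wrist3.png');s=cv2.imread('pics/side3.png')
c=proj('side3',[.592,.169,.08]);print(c)
u,v=c.astype(int); s=s[max(v-70,0):v+70,max(u-93,0):u+93]
s=cv2.resize(s,(400,300),interpolation=cv2.INTER_CUBIC);w=cv2.resize(w,(400,300))
cv2.imwrite('pics/c3.png',np.hstack([w,s]))
E
```

```text
clock: 2.7
eef_pos: [0.5928, 0.1692, 0.0709]
eef_rot: [0.208, 0.978, 0.0, 0.0]
ft_force: [-0.4, 0.3, 0.7]
opening: 0.0853
gripper_force: 0.0
[224.27237829 169.59470059]
```

View pics/c3.png

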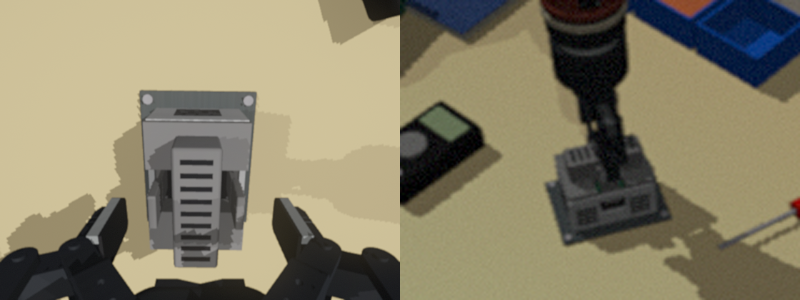

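The left half shows the open fingers straddling the cover: pad corners near (127,198) and (273,198), ridge u 173–220. The cover seems to sit slightly to tool −y. I'll measure it in the full-size image.

Run:
```python
from h import *
f='wrist3'; d=np.load('pics/wrist3.npz');o=robot.get_obs();T=R.from_quat(o['eef_rot']).as_matrix()
print('cam in tool',(T.T@(d['E'][:3,3]-o['eef_pos'])).round(4),'axes',(T.T@d['E'][:3,:3]).round(3).tolist())
g=cv2.cvtColor(cv2.imread('pics/wrist3.png'),6).astype(int)
for v in(240,290,330): print(v,' '.join(f'{x}' for x in g[v,225:330:1]))
v=290; print(g[v,150:190],g[v,370:410])
t=[proj(f,np.array(o['eef_pos'])+T@np.array([x,0,-.019])) for x in(0,.02)];print(t)
for z in(.088,.091):
  for q in((275.1,370),(275.1,195)): print(z,(T.T@(ray(f,*q,z)-o['eef_pos'])).round(4))
```

```text
cam in tool [ 0.0809  0.0007 -0.1419] axes [[-0.001, 0.95, 0.313], [1.0, 0.001, -0.0], [-0.001, 0.313, -0.95]]
240 60 57 56 57 54 52 48 48 45 36 32 29 30 33 52 82 104 117 127 135 137 136 136 136 136 137 136 136 137 138 136 137 137 137 137 137 137 137 137 137 137 137 137 138 137 137 137 138 137 138 138 137 138 138 138 138 136 137 137 137 137 137 138 137 137 138 138 138 138 137 138 138 138 138 137 138 138 138 138 138 137 134 131 126 111 79 48 39 41 39 40 42 49 55 57 61 69 74 72 66 67 73 81 85 87
290 55 49 52 53 55 55 54 55 54 53 53 54 54 53 53 56 66 82 98 112 120 124 124 124 123 123 123 124 123 124 124 124 124 124 124 124 124 124 124 124 125 123 125 123 125 124 124 124 124 124 124 123 125 125 124 124 124 124 124 125 125 125 125 124 125 125 125 125 125 125 126 125 125 125 125 125 126 126 126 124 124 120 106 79 58 56 57 57 56 56 57 56 58 57 58 57 58 55 52 51 51 52 55 58 62
330 99 99 99 99 99 101 100 99 100 99 100 100 98 100 100 100 92 75 70 76 81 83 83 83 84 84 83 77 55 39 36 37 37 36 39 37 38 37 35 37 35 36 38 39 40 41 40 41 40 40 41 42 40 40 40 40 42 40 43 42 41 40 41 41 42 43 44 45 45 51 69 83 87 86 86 86 85 85 82 76 72 74 84 89 88 89 87 89 89 88 90 88 88 88 89 89 89 99 117 126 129 128 129 128 128
[105 105 105 105 106 106 105 106 105 100  83  54  35  29  28  28  30  28
  29  30  28  31  29  31  28  29  54 101 132 142 142 141 141 141 141 141
 140 141 141 141] [177 177 176 177 177 177 177 177 177 178 178 169 127  71  43  44  45  45
  45  45  45  45  45  44  45  48  46  50  65  89 104 109 108 108 108 107
 107 107 106 107]
[array([277.80858623, 304.27317137]), array([277.67837778, 259.18291088])]
0.088 [-0.0346 -0.0013 -0.0169]
0.088 [ 0.045  -0.0009 -0.017 ]
0.091 [-0.0318 -0.0012 -0.0199]
0.091 [ 0.0459 -0.0009 -0.02  ]
```

Run:
```python
from h import *
o=robot.get_obs();T=R.from_quat(o['eef_rot']).as_matrix()
for f,c in(('wrist3',275),('wrist2',276)):
  g=cv2.cvtColor(cv2.imread(f'pics/{f}.png'),6)[:,c-8:c+9].mean(1)
  m=g<75; v=np.arange(420); n,l=cv2.connectedComponents(m.astype(np.uint8)[:,None])
  vs=[v[l[:,0]==i].mean() for i in range(1,n)]; print(f,vs)
  print([ (T.T@(ray(f,c,q,.088)-o['eef_pos'])).round(4)[:2].tolist() for q in vs])
```

```text
wrist3 [np.float64(157.5), np.float64(227.5), np.float64(246.5), np.float64(264.5), np.float64(282.5), np.float64(299.5), np.float64(316.0), np.float64(332.0), np.float64(347.5), np.float64(362.5), np.float64(408.0)]
[[0.0589, -0.0009], [0.0322, -0.001], [0.0244, -0.001], [0.0167, -0.0011], [0.0087, -0.0011], [0.0009, -0.0011], [-0.0069, -0.0012], [-0.0148, -0.0012], [-0.0227, -0.0013], [-0.0306, -0.0013], [-0.0562, -0.0014]]
wrist2 [np.float64(126.0), np.float64(142.5), np.float64(154.0), np.float64(164.0), np.float64(173.0), np.float64(183.0), np.float64(192.0), np.float64(201.0), np.float64(210.0), np.float64(218.5), np.float64(227.5), np.float64(408.0)]
[[0.054, -0.0002], [0.0411, -0.0003], [0.0319, -0.0003], [0.0237, -0.0004], [0.0163, -0.0005], [0.0078, -0.0005], [0.0001, -0.0006], [-0.0078, -0.0007], [-0.0158, -0.0007], [-0.0234, -0.0008], [-0.0317, -0.0009], [-0.2332, -0.0025]]
```

```bash
python3 -m creep '[{"dx":0,"dy":-1.4,"dz":4,"ax":0,"ay":0,"az":0,"fingers":-1},{"dx":0,"dy":0,"dz":0,"ax":0,"ay":0,"az":0,"fingers":1},{"dx":0,"dy":0,"dz":0,"ax":0,"ay":0,"az":0,"fingers":1},{"dx":0,"dy":0,"dz":0,"ax":0,"ay":0,"az":0,"fingers":1},{"dx":0,"dy":0,"dz":0,"ax":0,"ay":0,"az":0,"fingers":1},{"dx":0,"dy":0,"dz":0,"ax":0,"ay":0,"az":0,"fingers":1},{"dx":0,"dy":0,"dz":0,"ax":0,"ay":0,"az":0,"fingers":1},{"dx":0,"dy":0,"dz":0,"ax":0,"ay":0,"az":0,"fingers":1},{"dx":0,"dy":0,"dz":0,"ax":0,"ay":0,"az":0,"fingers":1},{"dx":0,"dy":0,"dz":0,"ax":0,"ay":0,"az":0,"fingers":1},{"dx":0,"dy":0,"dz":0,"ax":0,"ay":0,"az":0,"fingers":1}]' 25
```

```text
clock: 3.9
eef_pos: [0.592, 0.1679, 0.0664]
eef_rot: [0.208, 0.978, 0.0, 0.0]
ft_force: [0.1, -1.2, 4.5]
opening: 0.0442
gripper_force: 29.7
```

```bash
python3 -m creep '[{"dx":0,"dy":0,"dz":-2,"ax":0,"ay":0,"az":0,"fingers":1},{"dx":0,"dy":0,"dz":-2,"ax":0,"ay":0,"az":0,"fingers":1},{"dx":0,"dy":0,"dz":-2,"ax":0,"ay":0,"az":0,"fingers":1},{"dx":0,"dy":0,"dz":0,"ax":0,"ay":0,"az":0,"fingers":1}]'
```

```text
clock: 4.3
eef_pos: [0.592, 0.1679, 0.0725]
eef_rot: [0.208, 0.978, 0.0, 0.0]
ft_force: [1.7, -0.2, 2.5]
opening: 0.0438
gripper_force: 29.3
```

```bash
python3 -m creep '[{"dx":0,"dy":0,"dz":-4,"ax":0,"ay":0,"az":0,"fingers":1},{"dx":0,"dy":0,"dz":-6,"ax":0,"ay":0,"az":0,"fingers":1},{"dx":0,"dy":0,"dz":-8,"ax":0,"ay":0,"az":0,"fingers":1},{"dx":0,"dy":0,"dz":-12,"ax":0,"ay":0,"az":0,"fingers":1},{"dx":0,"dy":0,"dz":-18,"ax":0,"ay":0,"az":0,"fingers":1},{"dx":0,"dy":0,"dz":-25,"ax":0,"ay":0,"az":0,"fingers":1},{"dx":0,"dy":0,"dz":-25,"ax":0,"ay":0,"az":0,"fingers":1},{"dx":0,"dy":0,"dz":-25,"ax":0,"ay":0,"az":0,"fingers":1},{"dx":0,"dy":0,"dz":-20,"ax":0,"ay":0,"az":0,"fingers":1},{"dx":0,"dy":0,"dz":-15,"ax":0,"ay":0,"az":0,"fingers":1}]'
python3 -m creep '[{"dx":-8,"dy":-12,"dz":0,"ax":0,"ay":0,"az":0,"fingers":1},{"dx":-15,"dy":-23,"dz":0,"ax":0,"ay":0,"az":0,"fingers":1},{"dx":-18,"dy":-28,"dz":0,"ax":0,"ay":0,"az":0,"fingers":1},{"dx":-18,"dy":-28,"dz":0,"ax":0,"ay":0,"az":0,"fingers":1},{"dx":-18,"dy":-28,"dz":0,"ax":0,"ay":0,"az":0,"fingers":1},{"dx":-18,"dy":-28,"dz":0,"ax":0,"ay":0,"az":0,"fingers":1},{"dx":-18,"dy":-28,"dz":0,"ax":0,"ay":0,"az":0,"fingers":1},{"dx":-18,"dy":-28,"dz":0,"ax":0,"ay":0,"az":0,"fingers":1},{"dx":-18,"dy":-28,"dz":0,"ax":0,"ay":0,"az":0,"fingers":1},{"dx":-14,"dy":-23,"dz":0,"ax":0,"ay":0,"az":0,"fingers":1},{"dx":-9,"dy":-13,"dz":0,"ax":0,"ay":0,"az":0,"fingers":1},{"dx":-5,"dy":-7,"dz":0,"ax":0,"ay":0,"az":0,"fingers":1},{"dx":0,"dy":0,"dz":0,"ax":0,"ay":0,"az":0,"fingers":1},{"dx":0,"dy":0,"dz":0,"ax":0,"ay":0,"az":0,"fingers":1},{"dx":0,"dy":0,"dz":0,"ax":0,"ay":0,"az":0,"fingers":1}]'
python3 - <<'E'
from h import *
snap("wrist","wrist4"); im=cv2.imread('pics/wrist4.png'); cv2.imwrite('pics/c4.png',cv2.resize(im,(800,600),interpolation=cv2.INTER_CUBIC))
E
```

```text
clock: 5.3
eef_pos: [0.5922, 0.168, 0.2329]
eef_rot: [0.208, 0.978, 0.0, 0.001]
ft_force: [0.8, 0.5, -0.8]
opening: 0.0439
gripper_force: 28.6
clock: 6.8
eef_pos: [0.6421, -0.1531, 0.2304]
eef_rot: [0.207, 0.978, 0.0, -0.0]
ft_force: [0.0, -0.3, -0.6]
opening: 0.044
gripper_force: 28.6
```

View pics/c4.png

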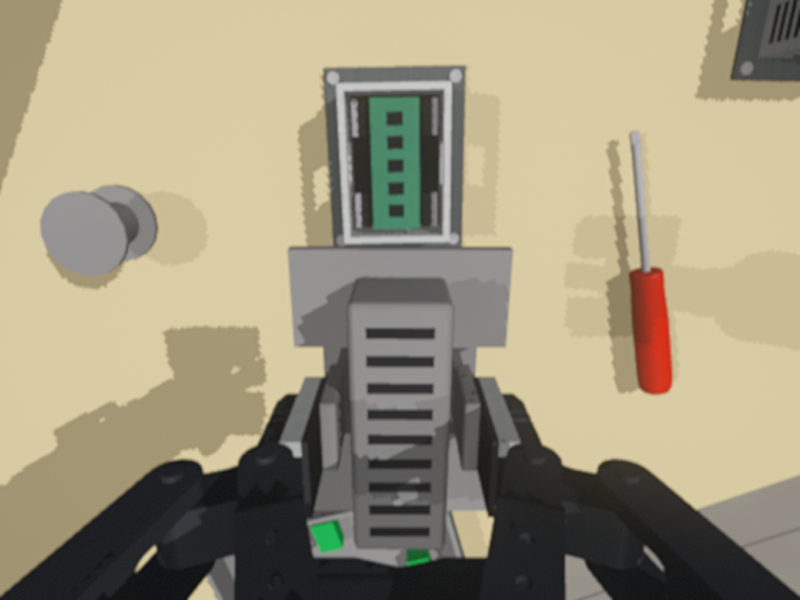

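The cover is held cleanly between the paddles. The open module is fully visible: in 800-px coordinates its base far corners are (323,70) and (466,67), and its rim spans about (336,84) to (461,245). It looks turned about 1° relative to the cover. I'll extract the rim numerically.

Run:
```python
from h import *
f='wrist4'; im=cv2.imread('pics/wrist4.png'); hsv=cv2.cvtColor(im,cv2.COLOR_BGR2HSV)
for p in((245,58),(280,61),(240,110),(315,110),(280,168),(230,60),(335,60),(280,49),(200,55)): print(p,hsv[p[1],p[0]],end=' ')
m=((hsv[...,2]>150)&(hsv[...,1]<25)).astype(np.uint8); m[:, :225]=0;m[:,335:]=0;m[172:]=0
n,l,st,c=cv2.connectedComponentsWithStats(m); i=1+st[1:,4].argmax();print(st[i])
M=(l==i); g=lambda a,b:np.polyfit(a,b,1)
L=[];Rr=[]
for v in range(70,160):
    u=np.where(M[v])[0]; L.append(u.min());Rr.append(u.max()+1)
vv=np.arange(70,160)+.5
pl=g(vv,L);pr=g(vv,Rr)
uu=np.arange(245,310)
T=[np.where(M[:120,u])[0].min() for u in uu]; B=[np.where(M[:,u])[0].max()+1 for u in uu]
pt=g(uu+.5,T);pb=g(uu+.5,B)
print('std',[round(float(np.std(np.polyval(p,x)-y)),2) for p,x,y in((pl,vv,L),(pr,vv,Rr),(pt,uu+.5,T),(pb,uu+.5,B))])
def X(a,b): # u=a0 v+a1 ; v=b0 u+b1
    v=(b[0]*a[1]+b[1])/(1-a[0]*b[0]); return (a[0]*v+a[1],v)
C=[X(pl,pt),X(pr,pt),X(pl,pb),X(pr,pb)];print(np.round(C,1).tolist())
W=[ray(f,*c,.054) for c in C]; print(np.round(W,4).tolist(), np.mean(W,0))
print('len',[np.linalg.norm(W[a]-W[b]).round(4) for a,b in((0,1),(2,3),(0,2),(1,3))])
pts=[((-.048,-.034,.054),C[0]),((-.048,.034,.054),C[1]),((.048,-.034,.054),C[2]),((.048,.034,.054),C[3])]
s,r=fit(f,pts,[.586,-.13,-.42]);print(s,np.degrees(s[2]),r.round(1).tolist())
o=robot.get_obs();Tm=R.from_quat(o['eef_rot']).as_matrix();print('tool',o['eef_pos'],'yaw equiv',np.degrees(np.arctan2(Tm[1,1],Tm[0,1]))-90)
print('delta tool mm',1e3*(Tm.T@(np.r_[s[:2],0]-o['eef_pos']))[:2])
```

```text
(245, 58) [ 60   1 178] (280, 61) [  0   1 196] (240, 110) [  0   1 198] (315, 110) [ 60   2 154] (280, 168) [120   1 194] (230, 60) [ 53  10 105] (335, 60) [ 22  61 217] (280, 49) [ 72  11 111] (200, 55) [ 23  62 217] [ 229   48   94  123 2193]
std [0.28, 0.27, 0.31, 0.28]
[[235.1, 57.7], [316.5, 56.5], [241.1, 170.5], [314.8, 169.7]]
[[0.529, -0.1421, 0.054], [0.5556, -0.0799, 0.054], [0.6167, -0.1792, 0.054], [0.6434, -0.1173, 0.054]] [ 0.58616885 -0.12962988  0.054     ]
len [np.float64(0.0676), np.float64(0.0675), np.float64(0.0953), np.float64(0.0955)]
[ 0.58622796 -0.12966693 -0.40277789] -23.077473074886345 [[-0.2, -0.3], [0.3, -0.4], [-0.4, 0.6], [0.2, 0.2]]
tool [ 0.64211917 -0.15318888  0.23043161] yaw equiv -23.915999468769627
delta tool mm [60.59413264 -1.1965944 ]
```

Run:
```python
from h import *
f='wrist4'; o=robot.get_obs();T=R.from_quat(o['eef_rot']).as_matrix();p0=np.array(o['eef_pos'])
k=1/1.4286
# cover frame c: x along tool x, y tool y, z up ; origin flange underside
pts=[((.048,-.034,.005),(289,248)),((.048,.034,.005),(512,247)),((.04,-.014,.032),(350,304)),((.04,.014,.032),(452,304)),((-.04,-.014,.032),(357,549)),((-.04,.014,.032),(443,549))]
P=np.array([p for p,_ in pts]);Q=np.array([q for _,q in pts])*k
def res(s):
    A=P@R.from_euler('z',s[3]).as_matrix().T+s[:3]
    A=A*[1,1,-1]
    return (np.array([proj(f,p0+T@a) for a in A])-Q).ravel()
r=least_squares(res,[0,0,0,0]);print('cover in tool: x,y,z up (mm), yaw(deg about up)',(r.x[:3]*1e3).round(2),np.degrees(r.x[3]).round(2));print(r.fun.reshape(-1,2).round(1).tolist())
```

```text
cover in tool: x,y,z up (mm), yaw(deg about up) [ -1.35   1.16 -13.99] 0.12
[[-0.0, 1.0], [0.0, 1.9], [-2.3, -0.8], [2.0, -0.7], [-1.5, -0.6], [1.8, -0.5]]
```

```bash
python3 -m creep '[{"dx":10,"dy":-0.5,"dz":0,"ax":0,"ay":0,"az":0,"fingers":1},{"dx":20,"dy":-1,"dz":0,"ax":0,"ay":0,"az":0,"fingers":1},{"dx":20,"dy":-1,"dz":0,"ax":0,"ay":0,"az":0,"fingers":1},{"dx":11.3,"dy":0,"dz":0,"ax":0,"ay":0,"az":0,"fingers":1},{"dx":0,"dy":0,"dz":15,"ax":0,"ay":0,"az":-0.0147,"fingers":1},{"dx":0,"dy":0,"dz":25,"ax":0,"ay":0,"az":0,"fingers":1},{"dx":0,"dy":0,"dz":30,"ax":0,"ay":0,"az":0,"fingers":1},{"dx":0,"dy":0,"dz":25,"ax":0,"ay":0,"az":0,"fingers":1},{"dx":0,"dy":0,"dz":18,"ax":0,"ay":0,"az":0,"fingers":1},{"dx":0,"dy":0,"dz":10,"ax":0,"ay":0,"az":0,"fingers":1},{"dx":0,"dy":0,"dz":5,"ax":0,"ay":0,"az":0,"fingers":1},{"dx":0,"dy":0,"dz":0,"ax":0,"ay":0,"az":0,"fingers":1},{"dx":0,"dy":0,"dz":0,"ax":0,"ay":0,"az":0,"fingers":1}]'
python3 - <<'E'
from h import *
a=[]
for n in("scene","side"):
    snap(n,n+"5"); s=cv2.imread(f'pics/{n}5.png'); u,v=proj(n+'5',[.586,-.13,.08]).astype(int); print(n,u,v)
    s=s[v-50:v+50,max(u-67,0):u+67]; a.append(cv2.resize(s,(400,300),interpolation=cv2.INTER_CUBIC))
cv2.imwrite('pics/c5.png',np.hstack(a))
E
```

```text
clock: 8.15
eef_pos: [0.5857, -0.1318, 0.1032]
eef_rot: [0.201, 0.98, -0.0, 0.001]
ft_force: [0.4, -0.2, -0.6]
opening: 0.0441
gripper_force: 28.6
scene 216 233
side 314 248
```

View pics/c5.png

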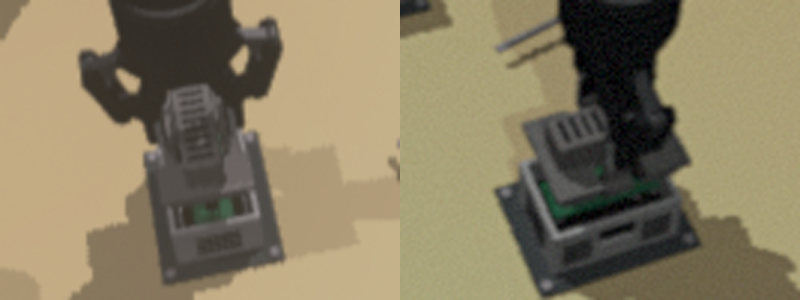

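Both views show the cover square above the open module's mouth, not yet in it. Next I'll lower it by feel.

```bash
python3 -m creep '[{"dx":0,"dy":0,"dz":3,"ax":0,"ay":0,"az":0,"fingers":1},{"dx":0,"dy":0,"dz":3,"ax":0,"ay":0,"az":0,"fingers":1},{"dx":0,"dy":0,"dz":3,"ax":0,"ay":0,"az":0,"fingers":1},{"dx":0,"dy":0,"dz":3,"ax":0,"ay":0,"az":0,"fingers":1},{"dx":0,"dy":0,"dz":2,"ax":0,"ay":0,"az":0,"fingers":1},{"dx":0,"dy":0,"dz":0,"ax":0,"ay":0,"az":0,"fingers":1}]'
python3 -m creep '[{"dx":0,"dy":0,"dz":2,"ax":0,"ay":0,"az":0,"fingers":1},{"dx":0,"dy":0,"dz":2,"ax":0,"ay":0,"az":0,"fingers":1},{"dx":0,"dy":0,"dz":0,"ax":0,"ay":0,"az":0,"fingers":1}]'
```

```text
clock: 8.85
eef_pos: [0.5849, -0.1317, 0.0879]
eef_rot: [0.201, 0.98, 0.0, -0.0]
ft_force: [0.1, -0.4, -0.8]
opening: 0.0441
gripper_force: 28.6
clock: 9.15
eef_pos: [0.585, -0.1317, 0.084]
eef_rot: [0.201, 0.98, 0.0, -0.0]
ft_force: [-0.2, -0.4, -1.0]
opening: 0.044
gripper_force: 28.6
```

```bash
python3 -m creep '[{"dx":0,"dy":0,"dz":1.5,"ax":0,"ay":0,"az":0,"fingers":1},{"dx":0,"dy":0,"dz":1.5,"ax":0,"ay":0,"az":0,"fingers":1},{"dx":0,"dy":0,"dz":0,"ax":0,"ay":0,"az":0,"fingers":1}]'
python3 -m creep '[{"dx":0,"dy":0,"dz":1.5,"ax":0,"ay":0,"az":0,"fingers":1},{"dx":0,"dy":0,"dz":1.5,"ax":0,"ay":0,"az":0,"fingers":1},{"dx":0,"dy":0,"dz":0,"ax":0,"ay":0,"az":0,"fingers":1}]'
```

```text
clock: 9.45
eef_pos: [0.585, -0.1317, 0.0811]
eef_rot: [0.201, 0.98, 0.0, -0.0]
ft_force: [-0.0, -0.1, -1.4]
opening: 0.0439
gripper_force: 28.6
clock: 9.75
eef_pos: [0.585, -0.1317, 0.0781]
eef_rot: [0.201, 0.98, 0.0, -0.0]
ft_force: [0.7, -0.6, -1.2]
opening: 0.0441
gripper_force: 28.6
```

```bash
python3 -m creep '[{"dx":0,"dy":0,"dz":1.5,"ax":0,"ay":0,"az":0,"fingers":1},{"dx":0,"dy":0,"dz":1.5,"ax":0,"ay":0,"az":0,"fingers":1},{"dx":0,"dy":0,"dz":0,"ax":0,"ay":0,"az":0,"fingers":1}]'
python3 -m creep '[{"dx":0,"dy":0,"dz":1,"ax":0,"ay":0,"az":0,"fingers":1},{"dx":0,"dy":0,"dz":1,"ax":0,"ay":0,"az":0,"fingers":1},{"dx":0,"dy":0,"dz":0,"ax":0,"ay":0,"az":0,"fingers":1}]'
python3 -m creep '[{"dx":0,"dy":0,"dz":1,"ax":0,"ay":0,"az":0,"fingers":1},{"dx":0,"dy":0,"dz":1,"ax":0,"ay":0,"az":0,"fingers":1},{"dx":0,"dy":0,"dz":0,"ax":0,"ay":0,"az":0,"fingers":1}]'
```

```text
clock: 10.05
eef_pos: [0.585, -0.1317, 0.075]
eef_rot: [0.201, 0.98, 0.0, -0.0]
ft_force: [0.3, -0.1, -0.8]
opening: 0.0446
gripper_force: 28.6
clock: 10.35
eef_pos: [0.585, -0.1317, 0.0732]
eef_rot: [0.201, 0.98, 0.0, -0.0]
ft_force: [0.0, -0.3, -1.0]
opening: 0.0437
gripper_force: 28.6
clock: 10.65
eef_pos: [0.5852, -0.1318, 0.0714]
eef_rot: [0.201, 0.98, -0.0, 0.0]
ft_force: [-0.7, -0.1, 3.1]
opening: 0.0445
gripper_force: 29.3
```

```bash
for i in 1; do python3 -m creep '[{"dx":0,"dy":0,"dz":0.5,"ax":0,"ay":0,"az":0,"fingers":1},{"dx":0,"dy":0,"dz":0.5,"ax":0,"ay":0,"az":0,"fingers":1},{"dx":0,"dy":0,"dz":0,"ax":0,"ay":0,"az":0,"fingers":1}]'; done
python3 -m creep '[{"dx":0,"dy":0,"dz":0.5,"ax":0,"ay":0,"az":0,"fingers":1},{"dx":0,"dy":0,"dz":0.5,"ax":0,"ay":0,"az":0,"fingers":1},{"dx":0,"dy":0,"dz":0,"ax":0,"ay":0,"az":0,"fingers":1}]'
```

```text
clock: 10.95
eef_pos: [0.5852, -0.1318, 0.0704]
eef_rot: [0.201, 0.98, -0.0, 0.0]
ft_force: [-0.7, 0.7, 3.3]
opening: 0.0438
gripper_force: 29.4
clock: 11.25
eef_pos: [0.5852, -0.1318, 0.0693]
eef_rot: [0.201, 0.98, -0.0, 0.0]
ft_force: [-1.2, -0.1, 2.7]
opening: 0.0441
gripper_force: 29.5
```

```bash
python3 -m creep '[{"dx":0,"dy":0,"dz":0.5,"ax":0,"ay":0,"az":0,"fingers":1},{"dx":0,"dy":0,"dz":0.5,"ax":0,"ay":0,"az":0,"fingers":1},{"dx":0,"dy":0,"dz":0.5,"ax":0,"ay":0,"az":0,"fingers":1},{"dx":0,"dy":0,"dz":0,"ax":0,"ay":0,"az":0,"fingers":1}]'
python3 -m creep '[{"dx":0,"dy":0,"dz":0.5,"ax":0,"ay":0,"az":0,"fingers":1},{"dx":0,"dy":0,"dz":0.5,"ax":0,"ay":0,"az":0,"fingers":1},{"dx":0,"dy":0,"dz":0.5,"ax":0,"ay":0,"az":0,"fingers":1},{"dx":0,"dy":0,"dz":0,"ax":0,"ay":0,"az":0,"fingers":1}]'
```

```text
clock: 11.65
eef_pos: [0.5852, -0.1318, 0.0678]
eef_rot: [0.201, 0.98, -0.0, 0.0]
ft_force: [-1.2, -0.7, 2.8]
opening: 0.044
gripper_force: 29.6
clock: 12.05
eef_pos: [0.5852, -0.1318, 0.0663]
eef_rot: [0.201, 0.98, -0.0, 0.0]
ft_force: [-1.1, -0.1, 5.3]
opening: 0.0439
gripper_force: 29.7
```

```bash
python3 -m creep '[{"dx":0,"dy":0,"dz":0.5,"ax":0,"ay":0,"az":0,"fingers":1},{"dx":0,"dy":0,"dz":0.5,"ax":0,"ay":0,"az":0,"fingers":1},{"dx":0,"dy":0,"dz":0,"ax":0,"ay":0,"az":0,"fingers":1}]'
python3 -m creep '[{"dx":0,"dy":0,"dz":0.5,"ax":0,"ay":0,"az":0,"fingers":1},{"dx":0,"dy":0,"dz":0,"ax":0,"ay":0,"az":0,"fingers":1}]'
```

```text
clock: 12.35
eef_pos: [0.5852, -0.1318, 0.0655]
eef_rot: [0.201, 0.98, -0.0, 0.0]
ft_force: [-2.0, 0.2, 6.8]
opening: 0.0438
gripper_force: 30.2
clock: 12.55
eef_pos: [0.5852, -0.1318, 0.0652]
eef_rot: [0.201, 0.98, -0.0, 0.0]
ft_force: [-1.4, 0.3, 9.0]
opening: 0.0442
gripper_force: 30.6
```

```bash
python3 -m creep '[{"dx":0,"dy":0,"dz":0,"ax":0,"ay":0,"az":0,"fingers":-1},{"dx":0,"dy":0,"dz":0,"ax":0,"ay":0,"az":0,"fingers":-1},{"dx":0,"dy":0,"dz":0,"ax":0,"ay":0,"az":0,"fingers":-1},{"dx":0,"dy":0,"dz":0,"ax":0,"ay":0,"az":0,"fingers":-1},{"dx":0,"dy":0,"dz":0,"ax":0,"ay":0,"az":0,"fingers":-1},{"dx":0,"dy":0,"dz":0,"ax":0,"ay":0,"az":0,"fingers":-1},{"dx":0,"dy":0,"dz":-10,"ax":0,"ay":0,"az":0,"fingers":-1},{"dx":0,"dy":0,"dz":-20,"ax":0,"ay":0,"az":0,"fingers":-1},{"dx":0,"dy":0,"dz":-20,"ax":0,"ay":0,"az":0,"fingers":-1},{"dx":0,"dy":0,"dz":-15,"ax":0,"ay":0,"az":0,"fingers":-1},{"dx":0,"dy":0,"dz":0,"ax":0,"ay":0,"az":0,"fingers":1},{"dx":0,"dy":0,"dz":0,"ax":0,"ay":0,"az":0,"fingers":1},{"dx":0,"dy":0,"dz":0,"ax":0,"ay":0,"az":0,"fingers":1},{"dx":0,"dy":0,"dz":0,"ax":0,"ay":0,"az":0,"fingers":1},{"dx":0,"dy":0,"dz":0,"ax":0,"ay":0,"az":0,"fingers":1},{"dx":0,"dy":0,"dz":0,"ax":0,"ay":0,"az":0,"fingers":1},{"dx":0,"dy":0,"dz":0,"ax":0,"ay":0,"az":0,"fingers":1},{"dx":0,"dy":0,"dz":0,"ax":0,"ay":0,"az":0,"fingers":1}]'
python3 - <<'E'
from h import *
snap("wrist","wrist6");snap("side","side6")
w=cv2.resize(cv2.imread('pics/wrist6.png'),(400,300)); s=cv2.imread('pics/side6.png')[198:298,247:381]
cv2.imwrite('pics/c6.png',np.hstack([w,cv2.resize(s,(400,300),interpolation=cv2.INTER_CUBIC)]))
E
```

```text
clock: 14.35
eef_pos: [0.5851, -0.1318, 0.1297]
eef_rot: [0.201, 0.98, 0.0, -0.0]
ft_force: [0.5, -0.2, -0.5]
opening: -0.0001
gripper_force: 0.0
```

View pics/c6.png

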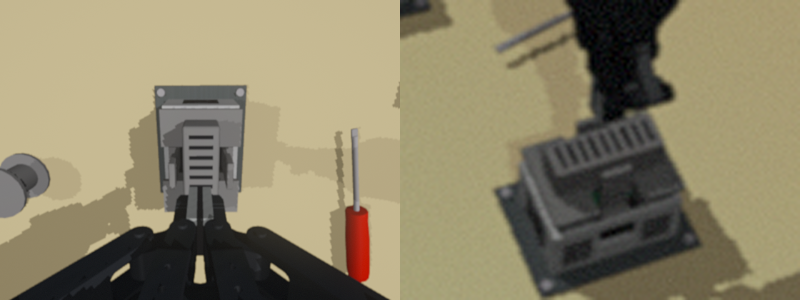

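The cover sits square in the open module's mouth and the shut fingers are above the middle of its ridge. Next I'll press it down slowly.

```bash
python3 -m creep '[{"dx":0,"dy":0,"dz":8,"ax":0,"ay":0,"az":0,"fingers":1},{"dx":0,"dy":0,"dz":8,"ax":0,"ay":0,"az":0,"fingers":1},{"dx":0,"dy":0,"dz":6,"ax":0,"ay":0,"az":0,"fingers":1},{"dx":0,"dy":0,"dz":2,"ax":0,"ay":0,"az":0,"fingers":1},{"dx":0,"dy":0,"dz":1,"ax":0,"ay":0,"az":0,"fingers":1},{"dx":0,"dy":0,"dz":1,"ax":0,"ay":0,"az":0,"fingers":1},{"dx":0,"dy":0,"dz":0,"ax":0,"ay":0,"az":0,"fingers":1}]'
python3 -m creep '[{"dx":0,"dy":0,"dz":0.7,"ax":0,"ay":0,"az":0,"fingers":1},{"dx":0,"dy":0,"dz":0.7,"ax":0,"ay":0,"az":0,"fingers":1},{"dx":0,"dy":0,"dz":0.7,"ax":0,"ay":0,"az":0,"fingers":1},{"dx":0,"dy":0,"dz":0,"ax":0,"ay":0,"az":0,"fingers":1}]'
python3 -m creep '[{"dx":0,"dy":0,"dz":0.7,"ax":0,"ay":0,"az":0,"fingers":1},{"dx":0,"dy":0,"dz":0.7,"ax":0,"ay":0,"az":0,"fingers":1},{"dx":0,"dy":0,"dz":0.7,"ax":0,"ay":0,"az":0,"fingers":1},{"dx":0,"dy":0,"dz":0,"ax":0,"ay":0,"az":0,"fingers":1}]'
```

```text
clock: 15.15
eef_pos: [0.5852, -0.1318, 0.1039]
eef_rot: [0.201, 0.98, -0.0, 0.0]
ft_force: [0.4, 0.1, 0.2]
opening: 0.0002
gripper_force: 0.0
clock: 15.55
eef_pos: [0.5851, -0.1318, 0.1016]
eef_rot: [0.201, 0.98, -0.0, -0.0]
ft_force: [-0.6, -0.8, -0.4]
opening: -0.0002
gripper_force: 0.0
clock: 15.95
eef_pos: [0.585, -0.1317, 0.0994]
eef_rot: [0.201, 0.98, 0.0, -0.0]
ft_force: [-0.4, -0.5, -0.7]
opening: 0.0002
gripper_force: 0.0
```

```bash
python3 -m creep '[{"dx":0,"dy":0,"dz":0.7,"ax":0,"ay":0,"az":0,"fingers":1},{"dx":0,"dy":0,"dz":0.7,"ax":0,"ay":0,"az":0,"fingers":1},{"dx":0,"dy":0,"dz":0.7,"ax":0,"ay":0,"az":0,"fingers":1},{"dx":0,"dy":0,"dz":0,"ax":0,"ay":0,"az":0,"fingers":1}]'
python3 -m creep '[{"dx":0,"dy":0,"dz":0.7,"ax":0,"ay":0,"az":0,"fingers":1},{"dx":0,"dy":0,"dz":0.7,"ax":0,"ay":0,"az":0,"fingers":1},{"dx":0,"dy":0,"dz":0,"ax":0,"ay":0,"az":0,"fingers":1}]'
python3 -m creep '[{"dx":0,"dy":0,"dz":0.7,"ax":0,"ay":0,"az":0,"fingers":1},{"dx":0,"dy":0,"dz":0.7,"ax":0,"ay":0,"az":0,"fingers":1},{"dx":0,"dy":0,"dz":0,"ax":0,"ay":0,"az":0,"fingers":1}]'
```

```text
clock: 16.35
eef_pos: [0.5851, -0.1317, 0.0974]
eef_rot: [0.201, 0.98, 0.0, -0.0]
ft_force: [0.6, -0.0, -0.2]
opening: -0.0003
gripper_force: 0.0
clock: 16.65
eef_pos: [0.5851, -0.1317, 0.096]
eef_rot: [0.201, 0.98, 0.0, -0.0]
ft_force: [-0.0, 0.8, -0.3]
opening: 0.0002
gripper_force: 0.0
clock: 16.95
eef_pos: [0.5851, -0.1317, 0.0946]
eef_rot: [0.201, 0.98, -0.0, -0.0]
ft_force: [0.4, -0.6, 0.0]
opening: 0.0001
gripper_force: 0.0
```

```bash
python3 -m creep '[{"dx":0,"dy":0,"dz":0.7,"ax":0,"ay":0,"az":0,"fingers":1},{"dx":0,"dy":0,"dz":0.7,"ax":0,"ay":0,"az":0,"fingers":1},{"dx":0,"dy":0,"dz":0,"ax":0,"ay":0,"az":0,"fingers":1}]'
python3 -m creep '[{"dx":0,"dy":0,"dz":0.7,"ax":0,"ay":0,"az":0,"fingers":1},{"dx":0,"dy":0,"dz":0.7,"ax":0,"ay":0,"az":0,"fingers":1},{"dx":0,"dy":0,"dz":0,"ax":0,"ay":0,"az":0,"fingers":1}]'
```

```text
clock: 17.25
eef_pos: [0.5852, -0.1318, 0.0934]
eef_rot: [0.201, 0.98, -0.0, 0.0]
ft_force: [-0.5, -1.4, 1.2]
opening: -0.0002
gripper_force: 0.7
clock: 17.55
eef_pos: [0.5852, -0.1318, 0.092]
eef_rot: [0.201, 0.98, -0.0, 0.0]
ft_force: [-0.7, 0.4, 3.3]
opening: 0.0004
gripper_force: 1.9
```

```bash
python3 -m creep '[{"dx":0,"dy":0,"dz":0.5,"ax":0,"ay":0,"az":0,"fingers":1},{"dx":0,"dy":0,"dz":0.5,"ax":0,"ay":0,"az":0,"fingers":1},{"dx":0,"dy":0,"dz":0,"ax":0,"ay":0,"az":0,"fingers":1}]'
```

```text
clock: 17.85
eef_pos: [0.5852, -0.1318, 0.0909]
eef_rot: [0.201, 0.98, -0.0, 0.0]
ft_force: [-0.8, 0.2, 4.2]
opening: 0.0
gripper_force: 2.2
```

```bash
python3 -m creep '[{"dx":0,"dy":0,"dz":0.5,"ax":0,"ay":0,"az":0,"fingers":1},{"dx":0,"dy":0,"dz":0.5,"ax":0,"ay":0,"az":0,"fingers":1},{"dx":0,"dy":0,"dz":0,"ax":0,"ay":0,"az":0,"fingers":1}]'
python3 -m creep '[{"dx":0,"dy":0,"dz":0.5,"ax":0,"ay":0,"az":0,"fingers":1},{"dx":0,"dy":0,"dz":0,"ax":0,"ay":0,"az":0,"fingers":1}]'
python3 -m creep '[{"dx":0,"dy":0,"dz":0.5,"ax":0,"ay":0,"az":0,"fingers":1},{"dx":0,"dy":0,"dz":0,"ax":0,"ay":0,"az":0,"fingers":1}]'
```

```text
clock: 18.15
eef_pos: [0.5852, -0.1318, 0.09]
eef_rot: [0.201, 0.98, -0.0, 0.0]
ft_force: [-1.3, -0.0, 4.7]
opening: 0.0004
gripper_force: 2.2
clock: 18.35
eef_pos: [0.5852, -0.1318, 0.0894]
eef_rot: [0.201, 0.98, -0.0, 0.0]
ft_force: [-0.3, -0.3, 4.7]
opening: -0.0001
gripper_force: 2.4
clock: 18.55
eef_pos: [0.5852, -0.1318, 0.089]
eef_rot: [0.201, 0.98, -0.0, 0.0]
ft_force: [-1.2, -0.3, 5.2]
opening: -0.0001
gripper_force: 2.6
```

```bash
python3 -m creep '[{"dx":0,"dy":0,"dz":0.5,"ax":0,"ay":0,"az":0,"fingers":1},{"dx":0,"dy":0,"dz":0.5,"ax":0,"ay":0,"az":0,"fingers":1},{"dx":0,"dy":0,"dz":0,"ax":0,"ay":0,"az":0,"fingers":1}]'
python3 -m creep '[{"dx":0,"dy":0,"dz":0.5,"ax":0,"ay":0,"az":0,"fingers":1},{"dx":0,"dy":0,"dz":0,"ax":0,"ay":0,"az":0,"fingers":1}]'
python3 -m creep '[{"dx":0,"dy":0,"dz":0.5,"ax":0,"ay":0,"az":0,"fingers":1},{"dx":0,"dy":0,"dz":0,"ax":0,"ay":0,"az":0,"fingers":1}]'
```

```text
clock: 18.85
eef_pos: [0.5852, -0.1318, 0.088]
eef_rot: [0.201, 0.98, -0.0, 0.0]
ft_force: [-1.4, 0.2, 5.6]
opening: -0.0001
gripper_force: 2.8
clock: 19.05
eef_pos: [0.5852, -0.1318, 0.0875]
eef_rot: [0.201, 0.98, -0.0, 0.0]
ft_force: [-1.5, -0.9, 6.3]
opening: -0.0002
gripper_force: 3.0
clock: 19.25
eef_pos: [0.5853, -0.1318, 0.0871]
eef_rot: [0.201, 0.98, -0.0, 0.0]
ft_force: [-1.0, 0.8, 5.9]
opening: 0.0002
gripper_force: 3.1
```

```bash
python3 -m creep '[{"dx":0,"dy":0,"dz":0.5,"ax":0,"ay":0,"az":0,"fingers":1},{"dx":0,"dy":0,"dz":0,"ax":0,"ay":0,"az":0,"fingers":1}]'
python3 -m creep '[{"dx":0,"dy":0,"dz":0.5,"ax":0,"ay":0,"az":0,"fingers":1},{"dx":0,"dy":0,"dz":0,"ax":0,"ay":0,"az":0,"fingers":1}]'
python3 -m creep '[{"dx":0,"dy":0,"dz":0.5,"ax":0,"ay":0,"az":0,"fingers":1},{"dx":0,"dy":0,"dz":0,"ax":0,"ay":0,"az":0,"fingers":1}]'
```

```text
clock: 19.45
eef_pos: [0.5852, -0.1318, 0.0866]
eef_rot: [0.201, 0.98, -0.0, 0.0]
ft_force: [-1.1, 0.8, 6.3]
opening: 0.0001
gripper_force: 3.5
clock: 19.65
eef_pos: [0.5853, -0.1318, 0.0863]
eef_rot: [0.201, 0.98, -0.0, 0.0]
ft_force: [-1.3, 0.4, 8.2]
opening: -0.0
gripper_force: 4.3
clock: 19.85
eef_pos: [0.5853, -0.1318, 0.0859]
eef_rot: [0.201, 0.98, -0.0, 0.0]
ft_force: [-1.8, 0.4, 10.5]
opening: -0.0
gripper_force: 4.9
```

```bash
python3 -m creep '[{"dx":0,"dy":0,"dz":0.4,"ax":0,"ay":0,"az":0,"fingers":1},{"dx":0,"dy":0,"dz":0,"ax":0,"ay":0,"az":0,"fingers":1}]'
python3 -m creep '[{"dx":0,"dy":0,"dz":0.4,"ax":0,"ay":0,"az":0,"fingers":1},{"dx":0,"dy":0,"dz":0,"ax":0,"ay":0,"az":0,"fingers":1}]'
```

```text
clock: 20.05
eef_pos: [0.5853, -0.1318, 0.0856]
eef_rot: [0.201, 0.98, -0.0, 0.0]
ft_force: [-2.7, 0.5, 11.4]
opening: -0.0001
gripper_force: 5.6
clock: 20.25
eef_pos: [0.5853, -0.1318, 0.0853]
eef_rot: [0.201, 0.98, -0.0, 0.0]
ft_force: [-2.5, 1.6, 11.8]
opening: -0.0001
gripper_force: 6.3
```

```bash
python3 -m creep '[{"dx":0,"dy":0,"dz":0.4,"ax":0,"ay":0,"az":0,"fingers":1},{"dx":0,"dy":0,"dz":0,"ax":0,"ay":0,"az":0,"fingers":1}]'
```

```text
clock: 20.45
eef_pos: [0.5853, -0.1318, 0.0851]
eef_rot: [0.201, 0.98, -0.0, 0.0]
ft_force: [-3.7, 1.0, 14.4]
opening: 0.0001
gripper_force: 6.9
```

```bash
python3 -m creep '[{"dx":0,"dy":0,"dz":0.4,"ax":0,"ay":0,"az":0,"fingers":1},{"dx":0,"dy":0,"dz":0,"ax":0,"ay":0,"az":0,"fingers":1}]'
python3 -m creep '[{"dx":0,"dy":0,"dz":0.4,"ax":0,"ay":0,"az":0,"fingers":1},{"dx":0,"dy":0,"dz":0,"ax":0,"ay":0,"az":0,"fingers":1}]'
```

```text
clock: 20.65
eef_pos: [0.5854, -0.1318, 0.0848]
eef_rot: [0.201, 0.98, -0.0, 0.0]
ft_force: [-2.9, 1.0, 15.7]
opening: 0.0001
gripper_force: 7.6
clock: 20.85
eef_pos: [0.5853, -0.1318, 0.0846]
eef_rot: [0.201, 0.98, -0.0, 0.0]
ft_force: [-4.9, 0.6, 15.9]
opening: 0.0002
gripper_force: 8.3
```

```bash
python3 -m creep '[{"dx":0,"dy":0,"dz":0.4,"ax":0,"ay":0,"az":0,"fingers":1},{"dx":0,"dy":0,"dz":0,"ax":0,"ay":0,"az":0,"fingers":1}]'
python3 -m creep '[{"dx":0,"dy":0,"dz":0.3,"ax":0,"ay":0,"az":0,"fingers":1},{"dx":0,"dy":0,"dz":0,"ax":0,"ay":0,"az":0,"fingers":1}]'
```

```text
clock: 21.05
eef_pos: [0.5854, -0.1318, 0.0844]
eef_rot: [0.201, 0.98, -0.0, 0.001]
ft_force: [-5.9, 1.7, 18.7]
opening: -0.0003
gripper_force: 9.1
clock: 21.25
eef_pos: [0.5854, -0.1318, 0.0844]
eef_rot: [0.201, 0.98, -0.0, 0.001]
ft_force: [-5.8, 1.7, 21.5]
opening: -0.0001
gripper_force: 10.5
```

```bash
python3 -m creep '[{"dx":0,"dy":0,"dz":-0.7,"ax":0,"ay":0,"az":0,"fingers":1},{"dx":0,"dy":0,"dz":-0.7,"ax":0,"ay":0,"az":0,"fingers":1},{"dx":0,"dy":0,"dz":-0.7,"ax":0,"ay":0,"az":0,"fingers":1},{"dx":0,"dy":0,"dz":-0.7,"ax":0,"ay":0,"az":0,"fingers":1},{"dx":0,"dy":0,"dz":0,"ax":0,"ay":0,"az":0,"fingers":1}]'
python3 -m creep '[{"dx":0,"dy":0,"dz":-0.7,"ax":0,"ay":0,"az":0,"fingers":1},{"dx":0,"dy":0,"dz":-0.7,"ax":0,"ay":0,"az":0,"fingers":1},{"dx":0,"dy":0,"dz":-0.7,"ax":0,"ay":0,"az":0,"fingers":1},{"dx":0,"dy":0,"dz":0,"ax":0,"ay":0,"az":0,"fingers":1},{"dx":0,"dy":0,"dz":0,"ax":0,"ay":0,"az":0,"fingers":1}]'
```

```text
clock: 21.75
eef_pos: [0.5853, -0.1318, 0.0859]
eef_rot: [0.201, 0.98, -0.0, 0.0]
ft_force: [-2.4, 0.3, 8.8]
opening: -0.0003
gripper_force: 4.3
clock: 22.25
eef_pos: [0.585, -0.1318, 0.0874]
eef_rot: [0.201, 0.98, 0.0, -0.0]
ft_force: [0.6, 0.4, -0.2]
opening: -0.0001
gripper_force: 0.0
```

The force disappears by z = 87.4 mm, where it was about 6 N on the way down, so something is holding the cover down. I'll rise and check both tabs.

```bash
python3 -m creep '[{"dx":0,"dy":0,"dz":-10,"ax":0,"ay":0,"az":0,"fingers":1},{"dx":0,"dy":0,"dz":-25,"ax":0,"ay":0,"az":0,"fingers":1},{"dx":0,"dy":0,"dz":-25,"ax":0,"ay":0,"az":0,"fingers":1},{"dx":0,"dy":0,"dz":-25,"ax":0,"ay":0,"az":0,"fingers":1},{"dx":-15,"dy":0,"dz":-15,"ax":0,"ay":0,"az":0,"fingers":1},{"dx":-15,"dy":0,"dz":0,"ax":0,"ay":0,"az":0,"fingers":1},{"dx":0,"dy":0,"dz":0,"ax":0,"ay":0,"az":0,"fingers":1},{"dx":0,"dy":0,"dz":0,"ax":0,"ay":0,"az":0,"fingers":1}]'
python3 - <<'E'
from h import *
snap("wrist","wrist7"); u,v=proj('wrist7',[.586,-.13,.07]).astype(int);print(u,v)
a=cv2.resize(cv2.imread('pics/wrist7.png')[v-75:v+75,u-50:u+50],(400,600),interpolation=cv2.INTER_CUBIC)
b=cv2.resize(cv2.imread('pics/wrist2.png')[188-75:188+75,276-50:276+50],(400,600),interpolation=cv2.INTER_CUBIC)
cv2.imwrite('pics/c7.png',np.hstack([a,b]))
E
```

```text
clock: 23.05
eef_pos: [0.6122, -0.1434, 0.1875]
eef_rot: [0.201, 0.98, 0.0, -0.0]
ft_force: [-0.4, -0.8, -0.5]
opening: -0.0002
gripper_force: 0.0
280 165
```

View pics/c7.png

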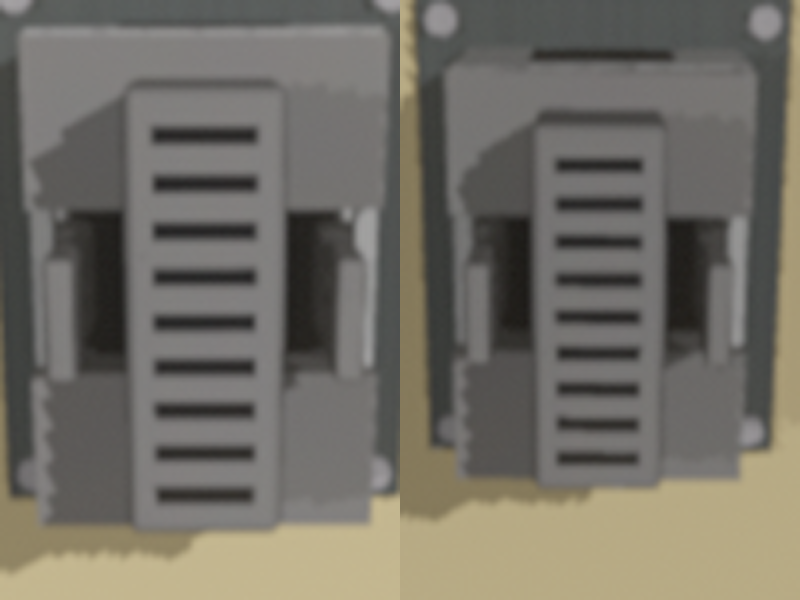

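On module B (left half), both paddles stand fully out: the outer faces are at u 46 and 363 against a ridge of 130–282. That matches, and slightly exceeds, the proportions of the originally latched cover on the right. The cover is seated and latched, and the arm is clear.

```bash
python3 -c "from cell import robot; print(robot.finish_job())"
```

```text
the job is handed in; nothing more can be done
None
```

The cover is off the closed module and pressed home on the open one, with a peak push of about 21.5 N; force and camera checks show both tabs out and latched. I handed the job in at about 23 s with the arm clear; no verdict came back.

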